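# Line the dispensary bottles up by height on their rack

### The arm

A 6-joint arm with a two-finger parallel gripper is mounted at the origin on the work surface. World frame = base frame: x ahead of the robot, y to its left, z up, the work surface at z = 0. Lengths are in mm, angles in rad, forces in N, time in s.
With the tool pointing down it reaches from about 250 to 775 mm from the base axis. Payload 4 kg.
Tool frame: the origin (TCP) lies midway between the tips of the shut fingers; the grasp point (between the pads) lies 19 mm behind it; x points along the fingers, y is the direction in which the jaws open and shut, and the axes are right-handed (so a half turn about x gives the same grasp; the last joint's range is limited). The gripper opens to 94 mm and grips with 3 to 60 N. Pads are 16 mm wide; open, the fingers measure 119 mm over their backs; the gripper's body (75 mm by 177 mm) begins 78 mm behind the grasp point.
Start: joints at [1.12, 0.087, 1.371, -0, 1.684, -0.103], TCP at [187.468, 517.087, 176.406] pointing down, gripper open.
Joint ranges: [-3.1, 3.1], [-0.76, 2.03], [0.27, 2.55], [-1.08, 4.22], [0.17, 2.65], [-2.57, 2.57]. Speed limits (rad/s): [2.79, 2.79, 3.14, 3.14, 3.14, 3.14].

### API

Orientations are given as [roll, pitch, yaw] about the fixed x, y, z axes, in that order (R = Rz(yaw) Ry(pitch) Rx(roll)).
In Python, from rig import state, camera, camera_model, close_job, spot_in, masks_of gives the robot as it stands.
- The arm moves only by the tool apply_moves, never from a script. Its argument "plan" is a list of rows, each a list of 4 numbers: the shift along the tool's x, y, z normalised to -1 to 1, where 1 is 0.08 m, then the turn about the tool's x normalised to -1 to 1, where 1 is 90 degrees. In form: [[dx, dy, dz, spin], ...]. A call has 1 to 8 rows; each row is the pose to reach, as a shift and turn from the pose commanded when the call began, along the tool's axes at that moment; what a row does not reach only later rows make up. A row lasts 1/10 s, in which the tool goes at most 50 mm and 8.59 degrees, less where a joint would pass 70% of its speed; a pose out of reach is approached as far as the arm can. A call with a number of a shift or a turn outside -1 to 1 is refused whole. A call with a gripper value outside its range is refused whole. "gripper" is the closure, from 0 (fully open) to 1 (shut), set as the call begins (left out, the last holds). The fingers move at their own pace and stop on an object; "grip_force" is the grip in N (left out, the last holds). Time passes only in rows, so rows that repeat a pose let the fingers close. It gives the time, the measured TCP pose, the force and the opening at its end, in the units of the state.
- state(): the state, without advancing time (a new reading comes with each control period).
- camera(name): name is "side" or "top"; returns (picture, depth): 480x640x3 uint8, red, green, blue; 480x640 float32, mm along the optical axis (not along the pixel's ray), 0 where there is no reading.
- camera_model(name): a dict with "intrinsics" (3x3 intrinsics, pixels), "dist_coeffs" ([k1, k2, p1, p2, k3] as OpenCV has them; the pictures are not rectified), "extrinsics" (4x4, takes a point from camera to world coordinates). Camera axes: x right, y down, z forward; pixel columns grow to the right and rows downward; lengths in mm; the calibration is good to about 2 mm. A picture is of the moment at which its call begins. camera_model takes no time and is no camera call.
- close_job(): hands the job in, once; it reports no verdict.
Trained networks look in the newest picture that a camera, given by its name, has taken for a name from the list of things; names that differ only in an ending like _2 or _b are one class to them, and where a whole thing is asked for, a point or a joint stands for the part that bears it (a point fixed in the world has none). Each returns a list of dicts, best first, with "score" (0 to 1); they miss things now and then, are a little off and sometimes report something else, mostly with a low value. They report only what shows in the picture. A call takes as long as a camera call. They do not tell look-alikes from the thing itself.
- spot_in(name, camera): "position" ([row, column] as shares, 0 to 1, of the picture: columns of its width, rows of its height, amid what is visible of it).
- masks_of(name, camera): "pixels" (480x640 bool, what is visible of it) and "position" ([row, column] as shares, 0 to 1, of the picture: columns of its width, rows of its height, amid what is visible of it).
The state is a dict: "t": time; "joint_positions": joint angles; "dq": joint speeds; "tau": joint torques, N m; "eef_pos": TCP position; "tcp_rot": TCP orientation; "wrist_force": force on the tool from outside, world axes, zero at the start; "wrist_torque": the same for the moment, N m; "gripper_width": opening from 0.0 (shut) to 1.0 (fully open).
Only numpy, scipy, OpenCV 4.12 (cv2) and the standard library are available. Lean on these libraries where they do the work, as an engineer would, in place of code of your own. Each camera call takes 0.05 s, during which the arm holds its last target.

### The job

Put the four blue-capped bottles back on the wooden rack in order of height, one centred on each black rubber pad, with the tallest next to the big white stock bottle and stepping down to the shortest next to the mortar. Keep the bottles upright, and leave the stock bottle and the yellow jar standing where they are.

Things in the scene. Friction and masses are not known exactly. Their poses are not given: they have to be found in the camera images.
- bottle_250: the tallest of the four blue-capped bottles: white round bottle with a paper label and a light-blue ribbed screw cap. 128 mm tall, body 62 mm across, cap 46 mm across and 22 mm high at the top, 140 to 280 g. It stands loose on the counter. Origin: centre of its underside; z points up to the cap.
- bottle_150: the second tallest of the four blue-capped bottles: white round bottle with a paper label and a light-blue ribbed screw cap. 106 mm tall, body 54 mm across, cap 42 mm across and 21 mm high at the top, 100 to 200 g. It stands loose on the counter. Origin: centre of its underside; z points up to the cap.
- bottle_100: the third tallest of the four blue-capped bottles: white round bottle with a paper label and a light-blue ribbed screw cap. 85 mm tall, body 46 mm across, cap 38 mm across and 20 mm high at the top, 60 to 130 g. It stands loose on the counter. Origin: centre of its underside; z points up to the cap.
- bottle_50: the shortest of the four blue-capped bottles: white round bottle with a paper label and a light-blue ribbed screw cap. 64 mm tall, body 38 mm across, cap 33 mm across and 19 mm high at the top, 35 to 70 g. It stands loose on the counter. Origin: centre of its underside; z points up to the cap.
- pad_a: black rubber disc on the wooden rack board, 68 mm across, 2 mm thick: the end pad on the board's +y end. The pads lie in a straight row, 90 mm apart, in the order a, b, c, d along their own -y axis. Origin: centre of its underside, 18 mm above the counter; its top, where a bottle stands, is at 20 mm. The board is 120 x 620 mm; a steel rail 58 mm beyond the row tops out at 34 mm.
- pad_b: black rubber disc on the wooden rack board, 68 mm across, 2 mm thick: second pad, next to pad_a. The pads lie in a straight row, 90 mm apart, in the order a, b, c, d along their own -y axis. Origin: centre of its underside, 18 mm above the counter; its top, where a bottle stands, is at 20 mm.
- pad_c: black rubber disc on the wooden rack board, 68 mm across, 2 mm thick: third pad, next to pad_d. The pads lie in a straight row, 90 mm apart, in the order a, b, c, d along their own -y axis. Origin: centre of its underside, 18 mm above the counter; its top, where a bottle stands, is at 20 mm.
- pad_d: black rubber disc on the wooden rack board, 68 mm across, 2 mm thick: the other end pad, on the board's -y end. The pads lie in a straight row, 90 mm apart, in the order a, b, c, d along their own -y axis. Origin: centre of its underside, 18 mm above the counter; its top, where a bottle stands, is at 20 mm.
- stock_bottle: the big white stock bottle, white cap, green stripe: 165 mm tall, 84 mm across, loose, its top 183 mm above the counter. It stands on the rack board in line with the pads, 115 mm beyond pad_a or beyond pad_d (it changes). 115 mm beyond the other end pad stands a white mortar (90 mm across, its pestle up to 110 mm above the counter). Not to be moved. Origin: centre of its underside.
- yellow_jar: small all-yellow jar, 58 mm tall, 48 mm across, loose on the counter between the bottles. Not to be moved. Origin: centre of its underside. (Two 46 mm high amber vials and a flat spatula stand or lie nearer the robot than the bottles, at x below 0.375 m.)
Not all that is in view belongs to the job. Leave any purple look-alike of the bottle_50 alone. Leave any purple look-alike of the bottle_100 alone.

How it is judged (in metres and radians):
At the end, for the whole second after the job is handed in: Each bottle is upright (6 degrees), at rest and released, centred within 14 mm on its own pad, in falling height from the pad by the stock bottle to the pad by the mortar; stock bottle and yellow jar upright and within 20 mm of where they stood (((horizontal distance between stock_bottle and pad_a below 0.16 m and (horizontal distance between bottle_250 and pad_a below 0.014 m and horizontal distance between bottle_150 and pad_b below 0.014 m and horizontal distance between bottle_100 and pad_c below 0.014 m and horizontal distance between bottle_50 and pad_d below 0.014 m)) or (horizontal distance between stock_bottle and pad_d below 0.16 m and (horizontal distance between bottle_250 and pad_d below 0.014 m and horizontal distance between bottle_150 and pad_c below 0.014 m and horizontal distance between bottle_100 and pad_b below 0.014 m and horizontal distance between bottle_50 and pad_a below 0.014 m))) and height (world z) of bottle_250 between 0.016 and 0.024 m and angle between each of bottle_250, bottle_150, bottle_100, bottle_50, stock_bottle, yellow_jar's own z axis and vertical below 0.1 rad and linear speed of each of bottle_250, bottle_150, bottle_100, bottle_50 below 0.02 m/s and height (world z) of bottle_150 between 0.016 and 0.024 m and height (world z) of bottle_100 between 0.016 and 0.024 m and height (world z) of bottle_50 between 0.016 and 0.024 m and distance of each of stock_bottle, yellow_jar from where it was at the start of the episode below 0.02 m); the robot touches nothing.
It fails at once if the big stock bottle is pushed more than 20 mm or tipped (distance of stock_bottle from where it was at the start of the episode above 0.02 m or angle between stock_bottle's own z axis and vertical above 0.35 rad).
It fails at once if the yellow jar is pushed more than 20 mm or tipped (distance of yellow_jar from where it was at the start of the episode above 0.02 m or angle between yellow_jar's own z axis and vertical above 0.35 rad).
It fails at once if a blue-capped bottle is tipped more than 40 degrees from upright (angle between any of bottle_250, bottle_150, bottle_100, bottle_50's own z axis and vertical above 0.7 rad).
It also fails if it takes over 96 s, if anything falls off the work surface, if the arm or the gripper's body presses on something with over 40 N, if the wrist force passes 120 N, or if a joint passes its speed limit or range.

## Working session

There is one attempt and no reset: what is moved stays moved. The work goes in short steps, Python scripts to look and compute and a tool call to move; the robot and the scene stay as the last step left them, time stands still between calls to the robot, and variables do not carry over. Pictures are saved under pics/ and viewed, and the job is handed in when it is done.

Besides the shell and the picture viewer there is one more tool, called as name([rows], argument=value, ...), one row to a line, values as JSON. apply_moves: Moves the arm, as the interface text tells. Its arguments: {"type":"object","properties":{"plan":{"type":"array","items":{"type":"array","items":{"type":"number"}}},"gripper":{"type":"number"},"grip_force":{"type":"number"}},"required":["plan"]}

```bash
ls; mkdir -p pics; python3 - <<'E'
from rig import *
import cv2,json
print(state())
for n in ("top","side"):
    p,d=camera(n); cv2.imwrite(f"pics/{n}0.png",p[:,:,::-1]); 
    import numpy as np; np.save(f"pics/{n}0.npy",d)
    m=camera_model(n); print(n,m)
print(state()['t'])
E
```

```text
pics
{'t': 0.0, 'joint_positions': array([ 1.11988850e+00,  8.79600660e-02,  1.37224390e+00, -5.67549632e-06,
        1.68361444e+00, -1.03092178e-01]), 'dq': array([-1.33911391e-04, -1.60821910e-03, -1.41326518e-05, -5.96983954e-04,
        1.91901778e-03, -5.91660291e-05]), 'tau': array([-1.62063410e-03, -3.40181243e+01, -3.02426505e+01,  7.17327674e-02,
        3.28795763e-02, -1.70180642e-04]), 'eef_pos': array([187.19625223, 516.50545056, 175.2067523 ]), 'tcp_rot': array([-1.67135416,  1.56857057, -2.01917045]), 'wrist_force': array([-0.36216504,  0.59693752, -0.47690484]), 'wrist_torque': array([ 0.00384372,  0.01384593, -0.00196168]), 'gripper_width': 1.003525567536454}
top {'intrinsics': array([[583.80560013,   0.        , 321.7728231 ],
       [  0.        , 583.80560013, 235.11931138],
       [  0.        ,   0.        ,   1.        ]]), 'dist_coeffs': array([-0.06916491,  0.        ,  0.        ,  0.        ,  0.        ]), 'extrinsics': array([[-1.95811055e-02, -9.89962863e-01,  1.39964673e-01,
         3.56292875e+02],
       [-9.99787549e-01,  2.02892034e-02,  3.63386269e-03,
         2.39425883e+01],
       [-6.43716084e-03, -1.39863783e-01, -9.90149830e-01,
         9.84175298e+02],
       [ 0.00000000e+00,  0.00000000e+00,  0.00000000e+00,
         1.00000000e+00]])}
side {'intrinsics': array([[486.14654749,   0.        , 316.38700422],
       [  0.        , 486.14654749, 231.45135594],
       [  0.        ,   0.        ,   1.        ]]), 'dist_coeffs': array([-0.05746696,  0.        ,  0.        ,  0.        ,  0.        ]), 'extrinsics': array([[ 9.64039107e-01, -1.92914010e-01,  1.82791643e-01,
         3.46865093e+02],
       [-2.65755025e-01, -6.95394728e-01,  6.67682888e-01,
        -5.17658975e+02],
       [-1.69303843e-03, -6.92250213e-01, -7.21655580e-01,
         6.20364331e+02],
       [ 0.00000000e+00,  0.00000000e+00,  0.00000000e+00,
         1.00000000e+00]])}
0.1
```

View pics/top0.png

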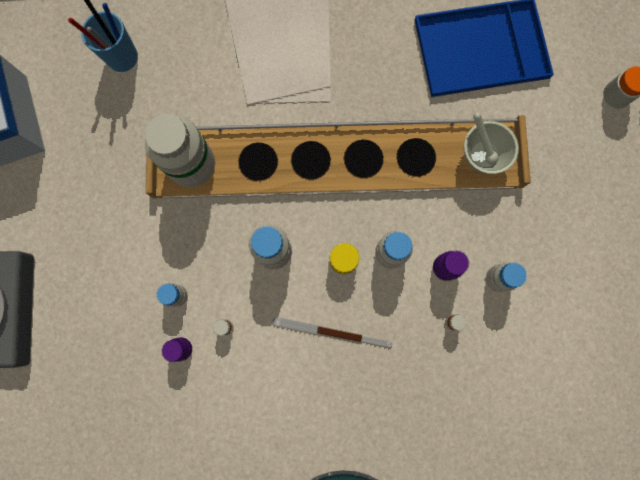

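View pics/side0.png

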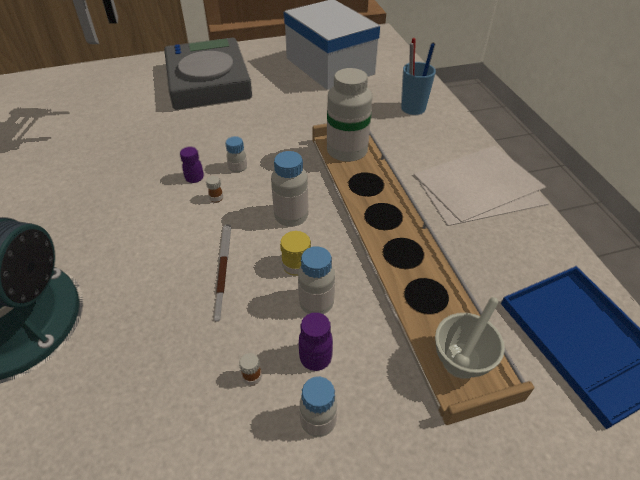

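The bottles show in both views: 250 cap at top (267,242), 150 at (397,247), 100 at (512,276) and 50 at (169,294). The purple look-alikes are at (451,265) and (177,349), and the yellow jar is at (344,258). The stock bottle is at the left, which is the +y end by pad_a. Next I'll measure positions.

```bash
cat > h.py <<'E'
from rig import *
import numpy as np,cv2
from scipy.spatial.transform import Rotation as Ro
def ray(cam,uv):
    m=camera_model(cam);K=np.array(m["intrinsics"]);D=np.array(m["dist_coeffs"]);E=np.array(m["extrinsics"])
    u=cv2.undistortPoints(np.array(uv,float).reshape(-1,1,2),K,D).reshape(-1,2)
    d=np.c_[u,np.ones(len(u))]@E[:3,:3].T
    return E[:3,3],d
def onz(cam,uv,z):
    o,d=ray(cam,uv); t=(z-o[2])/d[:,2]; return o+d*t[:,None]
def proj(cam,P):
    m=camera_model(cam);E=np.linalg.inv(np.array(m["extrinsics"]))
    r,_=cv2.Rodrigues(E[:3,:3]); return cv2.projectPoints(np.array(P,float).reshape(-1,1,3),r,E[:3,3],np.array(m["intrinsics"]),np.array(m["dist_coeffs"]))[0].reshape(-1,2)
def cloud(cam,depth):
    m=camera_model(cam);E=np.array(m["extrinsics"]);K=np.array(m["intrinsics"]);D=np.array(m["dist_coeffs"])
    v,u=np.mgrid[0:480,0:640]
    n=cv2.undistortPoints(np.c_[u.ravel(),v.ravel()].astype(float).reshape(-1,1,2),K,D).reshape(-1,2)
    z=depth.ravel(); P=np.c_[n*z[:,None],z]@E[:3,:3].T+E[:3,3]
    return P.reshape(480,640,3)
E
python3 - <<'E'
from h import *
s=state(); R=Ro.from_euler('xyz',s['tcp_rot']).as_matrix(); print("R",R.round(3).tolist())
for n in ("top","side"):
    p=cv2.imread(f"pics/{n}0.png"); P=cloud(n,np.load(f"pics/{n}0.npy"))
    hsv=cv2.cvtColor(p,cv2.COLOR_BGR2HSV)
    for nm,lo,hi in (("blue",(95,90,90),(112,255,255)),("purple",(125,80,20),(155,255,255)),("yellow",(20,150,80),(35,255,255))):
        k,l,st,c=cv2.connectedComponentsWithStats(cv2.inRange(hsv,lo,hi))
        for i in range(1,k):
            if 120<st[i,4]<2500:
                q=P[l==i]; zt=np.percentile(q[:,2],95); q2=q[q[:,2]>zt-5]
                print(n,nm,c[i].round(1),st[i],'ztop',zt.round(1),'mid',((q2.min(0)+q2.max(0))/2).round(1),'ext',np.ptp(q2,axis=0).round(0))
    g=cv2.inRange(p,(0,0,0),(38,38,38))
    k,l,st,c=cv2.connectedComponentsWithStats(g)
    for i in range(1,k):
        if 600<st[i,4]<2500: print(n,'pad?',c[i].round(1),st[i],onz(n,[c[i]],20)[0].round(1),np.median(P[l==i],axis=0).round(1))
    for nm in ["stock_bottle","yellow_jar"]:
        for r in masks_of(nm,n): 
            q=P[r['pixels']]; print(n,nm,round(r['score'],2),r['position'],np.percentile(q,[2,50,98],axis=0).round(0).tolist())
E
```

```text
R [[-0.001, 0.341, 0.94], [-0.002, 0.94, -0.341], [-1.0, -0.002, -0.0]]
top blue [266.3 241.7] [251 227  31  31 736] ztop 130.4 mid [423.9  78.1 554.8] ext [135. 108. 859.]
top blue [397.7 245.4] [384 232  28  28 594] ztop 108.2 mid [419.7 -42.1 543.7] ext [127. 132. 881.]
top blue [513.5 274.6] [502 263  24  25 465] ztop 87.0 mid [ 415.1 -269.5   85.5] ext [37. 36.  7.]
top blue [167.  293.8] [157 284  21  21 336] ztop 67.5 mid [397.5 274.   65.9] ext [31. 32.  7.]
top purple [450.4 264.9] [433 251  36  29 791] ztop 87.1 mid [405.4 -87.5 533.1] ext [ 98. 223. 902.]
top purple [176.6 349.4] [162 338  30  24 559] ztop 66.7 mid [324.6 152.4 523. ] ext [ 63. 257. 922.]
top yellow [344. 258.] [330 243  29  31 704] ztop 60.6 mid [415.1  -2.9 519.9] ext [118.  54. 929.]
top pad? [415.9 156.9] [ 397  139   38   37 1103] [ 623.9 -135.4   20. ] [ 623.8 -135.2   19.8]
top pad? [363.3 158.3] [ 345  140   38   37 1110] [623.2 -45.8  20. ] [623.2 -46.   19.8]
top pad? [257.7 161.3] [ 239  143   38   37 1103] [621.8 134.1  20. ] [621.7 133.7  20.2]
top pad? [310.5 159.8] [ 292  142   38   37 1111]
[... 1261 characters left out ...]
31.3  20.8]
side pad? [383. 216.] [365 203  37  27 775] [622.3  42.7  20. ] [621.7  41.8  20.8]
side pad? [402.9 252.8] [383 238  41  31 952] [623.2 -47.2  20. ] [622.8 -47.9  20.6]
side pad? [426.1 295.7] [ 405  278   43   36 1191] [ 623.9 -137.5   20. ] [ 623.7 -137.9   20.3]
side stock_bottle 0.84 [0.2481, 0.5497] [[580.0, 205.0, 21.0], [612.0, 219.0, 119.0], [660.0, 273.0, 185.0]]
side stock_bottle 0.73 [0.3227, 0.3667] [[379.0, 254.0, 2.0], [397.0, 262.0, 39.0], [415.0, 302.0, 67.0]]
side stock_bottle 0.5 [0.529, 0.6308] [[593.0, -78.0, 18.0], [623.0, -48.0, 21.0], [654.0, -17.0, 23.0]]
side yellow_jar 0.56 [0.5158, 0.4569] [[428.0, -33.0, 9.0], [445.0, -20.0, 57.0], [472.0, 9.0, 60.0]]
```

```bash
python3 - <<'E'
from h import *
B={'250':(128,23,(266,242),(289,160)),'150':(106,21,(397,246),(317,258)),'100':(85,19,(513,275),(318,392)),'50':(64,16.5,(167,294),(235,142)),
 'yellow':(58,24,(344,258),(294,248)),'purpleL':(85,19,(450,265),(315,341)),'purpleS':(64,16.5,(177,349),(191,165)),'stock':(183,0,(165,140),(350,82))}
for b,(H,r,a,c) in B.items():
    for n,uv in (("top",a),("side",c)):
        P=cloud(n,np.load(f"pics/{n}0.npy"))
        w=P[uv[1]-30:uv[1]+31,max(0,uv[0]-30):uv[0]+31].reshape(-1,3)
        for off in (0,2):
            q=w[(abs(w[:,2]-H-off)<1.5+(n=='side'))]
            ctr,rad=cv2.minEnclosingCircle(q[:,:2].astype(np.float32)) if len(q) else ((0,0),0)
            print(b,n,off,len(q),np.round(ctr,1),round(rad,1),((np.percentile(q[:,:2],2,axis=0)+np.percentile(q[:,:2],98,axis=0))/2).round(1),end=' | ')
        print()
E
```

```text
250 top 0 500 [469.1 110. ] 23.1 [469.5 109.2] | 250 top 2 245 [469.1 109.6] 22.5 [470.  110.4] | 
250 side 0 403 [470.5 108.3] 24.2 [469.7 107.9] | 250 side 2 353 [469.4 108.4] 23.6 [470.2 108.6] | 
150 top 0 398 [462.6 -88.7] 21.0 [462.8 -88.1] | 150 top 2 175 [462.8 -87.8] 20.5 [462.4 -88.3] | 
150 side 0 541 [463.7 -90.4] 22.1 [462.9 -90.5] | 150 side 2 471 [463.8 -89.6] 21.3 [463.3 -90.2] | 
100 top 0 296 [ 415.6 -270. ] 19.5 [ 415.8 -269.5] | 100 top 2 127 [ 415.9 -269.6] 18.9 [ 415.6 -269. ] | 
100 side 0 778 [ 416. -272.] 19.7 [ 415.4 -271.5] | 100 side 2 622 [ 415.6 -271.5] 19.0 [ 415.5 -271.5] | 
50 top 0 221 [398.2 274.9] 17.2 [398.5 274.5] | 50 top 2 133 [397.8 274.5] 16.4 [397.4 273.8] | 
50 side 0 142 [397.5 273.7] 17.7 [397.5 273.3] | 50 side 2 132 [397.3 274.1] 17.4 [397.4 273.6] | 
yellow top 0 434 [450.7  -6.9] 23.5 [450.5  -7.4] | yellow top 2 232 [450.3  -7.1] 22.9 [450.1  -8. ] | 
yellow side 0 518 [451.4  -8.7] 24.4 [451.1  -9.6] | yellow side 2 443 [451.2  -9.2] 23.6 [451.2  -9.8] | 
purpleL top 0 279 [ 435.9 -180.7] 18.7 [ 435.6 -180.7] | purpleL top 2 127 [ 435.4 -180.2] 18.5 [ 436.2 -181.1] | 
purpleL side 0 576 [ 436.  -181.9] 19.7 [ 436.4 -182.6] | purpleL side 2 444 [ 437.  -182.3] 18.9 [ 436.8 -182.5] | 
purpleS top 0 216 [309.1 265.6] 16.6 [309.1 265.4] | purpleS top 2 131 [309.2 265.4] 15.8 [309.2 264.9] | 
purpleS side 0 145 [309.8 265.2] 17.5 [310.1 264.6] | purpleS side 2 145 [310.  265.6] 17.3 [310. 265.] | 
stock top 0 852 [621.1 248. ] 30.0 [620.8 248.7] | stock top 2 589 [620.4 248.2] 29.5 [620.9 247.9] | 
stock side 0 466 [622.  246.7] 31.3 [621.3 246.3] | stock side 2 423 [622.  246.7] 31.3 [621.7 246.5] |
```

```bash
python3 - <<'E'
import cv2,numpy as np
t=cv2.imread("pics/top0.png");
a=cv2.resize(t[220:370,140:360],None,fx=3.5,fy=3.5); cv2.imwrite("pics/crop1.png",a)
E
```

```text
(no output)
```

View pics/crop1.png

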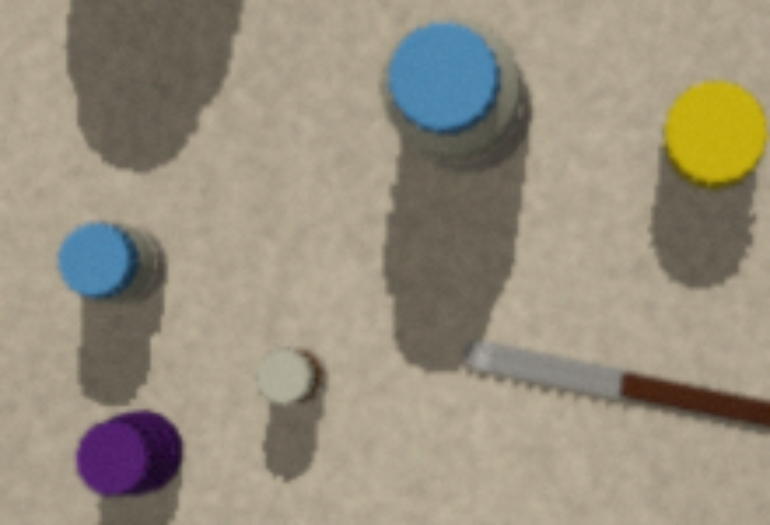

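What could be taken for a target (top-view pixel):
- **Blue caps:** 250 at (267,242), 150 at (397,247), 100 at (512,276), 50 at (169,294).
- **Purple look-alikes, excluded:** (451,265) and (177,349).
- **Others, excluded:** yellow jar (344,258), vials (222,327) and (456,322).

The close crop confirms that the first target, the 50, has the blue cap, with the purple one below it. I'll start moving towards it.

apply_moves([
  [0,-0.55,1,0.76],
  [0,-0.55,1,0.76],
  [0,-0.55,1,0.76],
  [0,-0.55,1,0.76],
  [0,-0.55,1,0.76],
  [0,-0.55,1,0.76],
  [0,-0.55,1,0.76],
  [0,-0.55,1,0.76],
], gripper=0.3)

```text
t: 1.1
eef_pos: [247.7, 448.4, 176.4]
tcp_rot: [-2.65, 1.571, 2.085]
wrist_force: [-0.1, 1.3, 0.4]
gripper_width: 0.7
```

apply_moves([
  [0,0.5,0.5,0.019],
  [0,1,1,0.019],
  [0,1,1,0.019],
])

```text
t: 1.4
eef_pos: [332.4, 368.2, 176.3]
tcp_rot: [0.762, 1.569, -0.813]
wrist_force: [0.3, -0.3, -0.5]
gripper_width: 0.7
```

```bash
cat >> h.py <<'E'
def go(x,y,z):
    s=state(); R=Ro.from_euler('xyz',s['tcp_rot']).as_matrix(); d=(np.array([x,y,z])-s['eef_pos'])@R/80
    print('t',round(s['t'],2),'pos',s['eef_pos'].round(1),'jaw',np.degrees(np.arctan2(R[1,1],R[0,1])).round(2),'tilt',R[2].round(3),'d',d.round(3),'j',s['joint_positions'].round(2),'F',s['wrist_force'].round(1))
E
python3 -c "
from h import *
go(398,274,90)"
```

```text
t 1.4 pos [332.4 368.2 176.3] jaw -0.27 tilt [-1.     0.001  0.001] d [1.082 0.824 1.173] j [ 0.72 -0.03  1.49 -0.    1.68  0.73] F [ 0.3 -0.3 -0.5]
```

apply_moves([
  [0.2,0.5,0.6,0],
  [0.6,0.82,1,0],
  [0.9,0.82,1,0],
  [0.9,0.82,1,0],
])

```text
t: 1.8
eef_pos: [393.1, 287.9, 99.5]
tcp_rot: [-1.075, 1.561, -2.649]
wrist_force: [-1.0, 1.1, 0.0]
gripper_width: 0.7
```

```bash
python3 -c "
from h import *
go(398,274,9)"
```

```text
t 1.8 pos [393.1 287.9  99.5] jaw -0.23 tilt [-1.    -0.009  0.005] d [1.131 0.072 0.168] j [ 0.52 -0.02  1.63  0.    1.54  0.52] F [-1.   1.1  0. ]
```

apply_moves([
  [0,0.02,0.17,0],
  [0,0.02,0.17,0],
  [0,0.02,0.17,0],
])

```text
t: 2.1
eef_pos: [397.8, 278.4, 106.7]
tcp_rot: [2.184, 1.567, 0.613]
wrist_force: [0.5, -0.2, 0.5]
gripper_width: 0.702
```

```bash
python3 -c "
from h import *
go(398,274,9)"
```

```text
t 2.1 pos [397.8 278.4 106.7] jaw 0.01 tilt [-1.     0.003 -0.002] d [ 1.221e+00 -1.000e-03  5.800e-02] j [ 0.49 -0.04  1.64  0.    1.54  0.49] F [ 0.5 -0.2  0.5]
```

apply_moves([
  [0.2,0,0.055,0],
  [0.6,0,0.055,0],
  [0.85,0,0.055,0],
  [0.85,0,0.055,0],
  [0.85,0,0.055,0],
])

```text
t: 2.6
eef_pos: [397.5, 273.7, 37.7]
tcp_rot: [2.21, 1.569, 0.639]
wrist_force: [1.3, 0.9, 0.3]
gripper_width: 0.698
```

```bash
python3 -c "
from h import *
go(398,274,10)"
```

```text
t 2.6 pos [397.5 273.7  37.7] jaw 0.02 tilt [-1.     0.001 -0.001] d [ 0.346  0.006 -0.003] j [0.49 0.01 1.73 0.   1.4  0.48] F [1.3 0.9 0.3]
```

apply_moves([
  [0.2,0,0,0],
  [0.35,0,0,0],
  [0.35,0,0,0],
])

```text
t: 2.9
eef_pos: [396.5, 272.7, 7.9]
tcp_rot: [-1.158, 1.569, -2.729]
wrist_force: [0.6, 0.1, 0.1]
gripper_width: 0.704
```

apply_moves([
  [0,0,0,0],
  [0,0,0,0],
  [0,0,0,0],
  [0,0,0,0],
  [0,0,0,0],
  [0,0,0,0],
], gripper=1, grip_force=15)

```text
t: 3.5
eef_pos: [397.4, 272.9, 8.8]
tcp_rot: [2.062, 1.57, 0.49]
wrist_force: [-0.1, -0.2, 1.2]
gripper_width: 0.345
```

```bash
python3 - <<'E'
from h import *
p,d=camera("side"); np.save("pics/s1.npy",d)
cv2.imwrite("pics/s1.png",cv2.resize(p[60:260,130:400,::-1],None,fx=2.9,fy=2.9)); print(state()['gripper_width'])
E
```

```text
0.34693079271832045
```

View pics/s1.png

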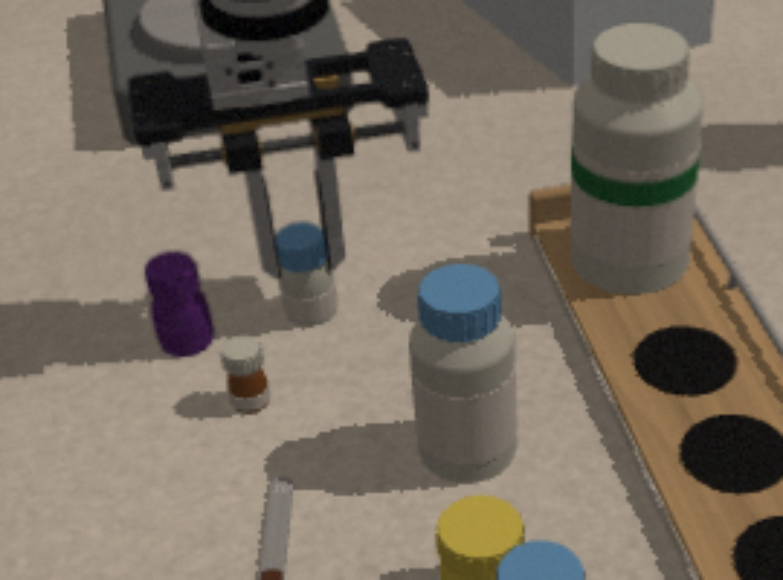

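```bash
python3 - <<'E'
from h import *
go(398,274,10)
q=proj("side",[[397,273,8.8],[381,273,8.8],[413,273,8.8],[398,274,0],[398,274,64]])
print(((q-[130,60])*2.9).round(0))
P=cloud("side",np.load("pics/s1.npy"))
hsv=cv2.cvtColor(cv2.imread("pics/side0.png"),cv2.COLOR_BGR2HSV)
# cap now
for uv in [(303,240),(275,262),(333,258),(308,265),(308,300),(300,170)]:
    u=int(uv[0]/2.9+130);v=int(uv[1]/2.9+60); print(uv,P[v,u].round(1))
w=P[60+60:60+105,220:250].reshape(-1,3); 
q=w[abs(w[:,2]-66)<2.5]; print(len(q),cv2.minEnclosingCircle(q[:,:2].astype(np.float32)))
E
```

```text
t 3.55 pos [397.5 272.9   8.8] jaw -0.04 tilt [-1.     0.001 -0.   ] d [-0.015  0.007 -0.013] j [0.48 0.03 1.77 0.   1.34 0.48] F [ 0.1 -0.1  1.5]
[[310. 302.]
 [287. 305.]
 [332. 298.]
 [312. 310.]
 [301. 235.]]
(303, 240) [397.9 271.   64. ]
(275, 262) [376.3 266.6  52.4]
(333, 258) [415.2 267.3  48.8]
(308, 265) [398.3 258.   51.7]
(308, 300) [394.8 256.5  24.2]
(300, 170) [ 4.155e+02  4.554e+02 -2.000e-01]
150 ((396.44134521484375, 264.8765869140625), 26.60786247253418)
```

```bash
python3 - <<'E'
from h import *
p,d=camera("side"); P=cloud("side",d)
c=p[125:180,205:265,::-1]; cv2.imwrite("pics/s2.png",cv2.resize(c,None,fx=10,fy=10,interpolation=cv2.INTER_NEAREST))
for v in range(135,176,4):
    print(v,[tuple(P[v,u].round(0).astype(int)) for u in range(218,252,3)])
E
```

```text
135 [(np.int64(370), np.int64(263), np.int64(91)), (np.int64(375), np.int64(264), np.int64(89)), (np.int64(386), np.int64(390), np.int64(3)), (np.int64(393), np.int64(391), np.int64(0)), (np.int64(399), np.int64(388), np.int64(1)), (np.int64(405), np.int64(387), np.int64(1)), (np.int64(412), np.int64(386), np.int64(1)), (np.int64(418), np.int64(381), np.int64(3)), (np.int64(414), np.int64(264), np.int64(81)), (np.int64(420), np.int64(266), np.int64(79)), (np.int64(437), np.int64(378), np.int64(1)), (np.int64(444), np.int64(376), np.int64(1))]
139 [(np.int64(369), np.int64(266), np.int64(80)), (np.int64(374), np.int64(267), np.int64(78)), (np.int64(384), np.int64(376), np.int64(2)), (np.int64(386), np.int64(282), np.int64(66)), (np.int64(392), np.int64(281), np.int64(65)), (np.int64(397), np.int64(279), np.int64(66)), (np.int64(403), np.int64(278), np.int64(66)), (np.int64(409), np.int64(275), np.int64(66)), (np.int64(414), np.int64(266), np.int64(71)), (np.int64(419), np.int64(266), np.int64(70)), (np.int64(434), np.int64(359), np.int64(4)), (np.int64(441), np.int64(359), np.int64(2)
[... 4270 characters left out ...]
59), np.int64(0)), (np.int64(410), np.int64(259), np.int64(-1)), (np.int64(416), np.int64(252), np.int64(3)), (np.int64(422), np.int64(255), np.int64(0))]
175 [(np.int64(356), np.int64(258), np.int64(1)), (np.int64(362), np.int64(256), np.int64(1)), (np.int64(368), np.int64(255), np.int64(1)), (np.int64(374), np.int64(255), np.int64(-1)), (np.int64(379), np.int64(251), np.int64(1)), (np.int64(385), np.int64(251), np.int64(0)), (np.int64(391), np.int64(249), np.int64(1)), (np.int64(396), np.int64(244), np.int64(3)), (np.int64(402), np.int64(239), np.int64(6)), (np.int64(408), np.int64(244), np.int64(1)), (np.int64(414), np.int64(241), np.int64(2)), (np.int64(419), np.int64(239), np.int64(2))]
```

View pics/s2.png

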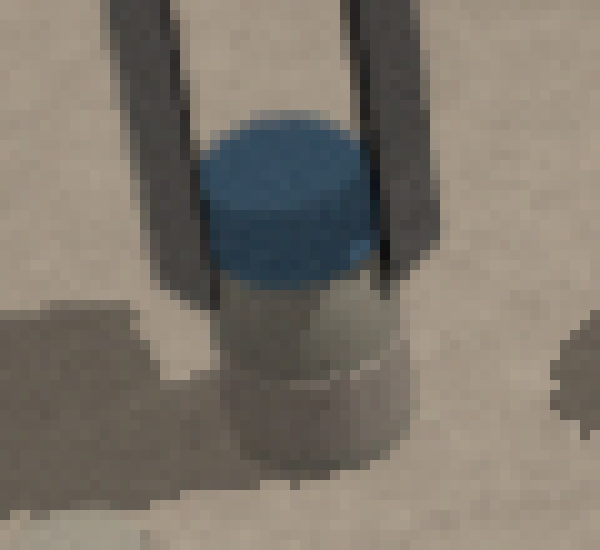

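The tips look about 28 mm higher than the reported TCP and are holding the cap; the width of 32.4 mm matches the 33 mm cap. I'll lift and check.

apply_moves([
  [-0.2,0,0,0],
  [-0.5,0,0,0],
  [-0.8,0,0,0],
  [-1,0,0,0],
  [-1,0,0,0],
  [-1,0,0,0],
])

```text
t: 4.2
eef_pos: [396.8, 272.7, 87.8]
tcp_rot: [-1.212, 1.57, -2.783]
wrist_force: [-0.5, -0.2, -0.2]
gripper_width: 0.347
```

```bash
python3 - <<'E'
from h import *
go(398,274,90)
p,d=camera("side"); np.save("pics/s3.npy",d)
cv2.imwrite("pics/s3.png",cv2.resize(p[70:210,150:310,::-1],None,fx=5,fy=4))
print(state()['gripper_width'])
q=proj("side",[[397.5,273,88.8],[381,265,88.8],[414,265,88.8],[398,255,80]]); print(q.round(0))
E
```

```text
t 4.2 pos [396.8 272.7  87.8] jaw -0.04 tilt [-1. -0.  0.] d [-0.027  0.014 -0.017] j [ 0.48 -0.03  1.67  0.    1.5   0.48] F [-0.5 -0.2 -0.2]
0.3438266855143499
[[232. 131.]
 [224. 134.]
 [241. 132.]
 [234. 140.]]
```

View pics/s3.png

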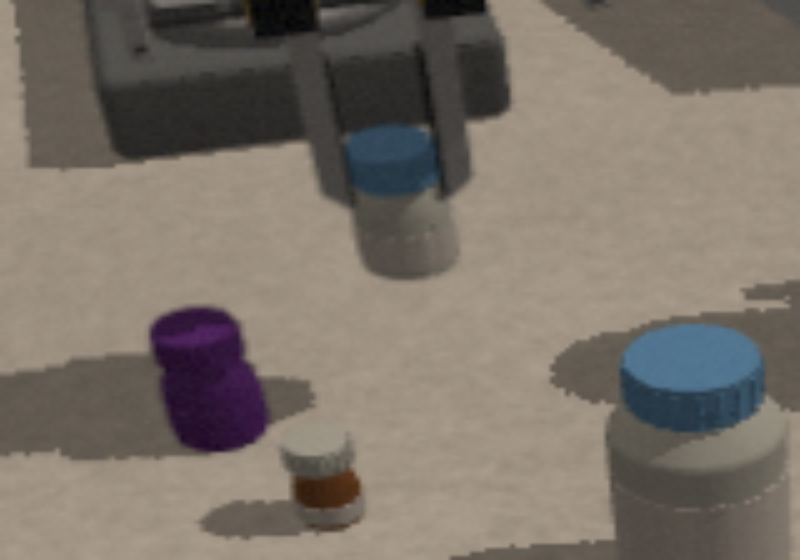

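The 50 is held upright. The physical fingertips are about 28 mm above the reported TCP, so I'll use the bottle-bottom-to-TCP relation instead. Now carrying it to pad_d.

apply_moves([
  [-0.3,0.1,0.2,0],
  [-0.6,0.2,0.5,0],
  [-0.9,0.4,0.8,0],
  [-1,0.5,1,0],
])

```text
t: 4.65
eef_pos: [438.4, 191.6, 169.5]
tcp_rot: [1.631, 1.569, 0.058]
wrist_force: [0.5, 1.3, 0.2]
gripper_width: 0.345
```

apply_moves([
  [0,0.2,0.4,0],
  [0,0.4,0.8,0],
  [0,0.6,1,0],
])

```text
t: 4.95
eef_pos: [484.7, 110.4, 166.6]
tcp_rot: [-1.223, 1.568, -2.797]
wrist_force: [0.3, -0.2, -1.3]
gripper_width: 0.347
```

apply_moves([
  [0,0.2,0.4,0],
  [0,0.4,0.8,0],
  [0,0.6,1,0],
])

```text
t: 5.25
eef_pos: [532.6, 30.3, 166.2]
tcp_rot: [-1.42, 1.567, -2.994]
wrist_force: [-0.3, 0.6, -0.3]
gripper_width: 0.346
```

apply_moves([
  [0,0.2,0.4,0],
  [0,0.4,0.8,0],
  [0,0.6,1,0],
])

```text
t: 5.55
eef_pos: [580.5, -49.8, 165.9]
tcp_rot: [-1.55, 1.567, -3.123]
wrist_force: [-0.5, -0.2, 0.2]
gripper_width: 0.346
```

apply_moves([
  [0,0.2,0.4,0],
  [0,0.4,0.8,0],
  [0,0.5,1,0],
  [0,0.5,1,0],
  [0,0.5,1,0],
])

```text
t: 6.05
eef_pos: [620.0, -126.8, 166.5]
tcp_rot: [-2.066, 1.567, 2.645]
wrist_force: [-0.3, 0.3, 0.2]
gripper_width: 0.346
```

```bash
python3 -c "
from h import *
go(624,-137,110)"
```

```text
t 6.05 pos [ 620.  -126.8  166.5] jaw -0.06 tilt [-1.    -0.003 -0.002] d [0.706 0.052 0.128] j [-0.29  0.28  1.17  0.    1.7  -0.29] F [-0.3  0.3  0.2]
```

apply_moves([
  [0.1,0.05,0.12,0],
  [0.4,0.05,0.12,0],
  [0.7,0.05,0.12,0],
  [1,0.05,0.12,0],
  [1,0.05,0.12,0],
  [1,0.05,0.12,0],
])

```text
t: 6.65
eef_pos: [624.4, -136.3, 88.0]
tcp_rot: [-1.927, 1.57, 2.786]
wrist_force: [0.0, -0.6, -0.1]
gripper_width: 0.342
```

```bash
python3 -c "
from h import *
go(624,-137,29.5)
p,d=camera('top'); np.save('pics/t1.npy',d); cv2.imwrite('pics/t1.png',p[:,:,::-1])
p,d=camera('side'); cv2.imwrite('pics/s4.png',p[:,:,::-1])
"
```

```text
t 6.65 pos [ 624.4 -136.3   88. ] jaw 0.02 tilt [-1.    -0.001 -0.   ] d [ 0.732 -0.004  0.009] j [-0.3   0.32  1.28  0.    1.55 -0.3 ] F [ 0.  -0.6 -0.1]
```

View pics/s4.png

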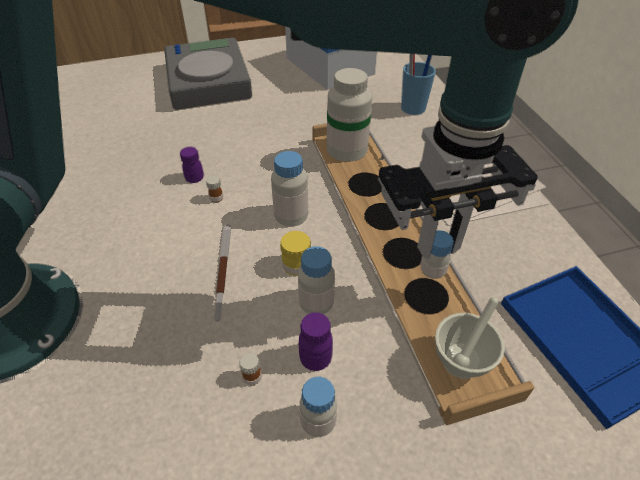

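apply_moves([
  [0.3,0,0,0],
  [0.55,0,0,0],
  [0.65,0,0,0],
  [0.7,0,0,0],
  [0.72,0,0,0],
  [0.72,0,0,0],
  [0.72,0,0,0],
])

```text
t: 7.45
eef_pos: [625.7, -137.2, 32.1]
tcp_rot: [1.311, 1.569, -0.261]
wrist_force: [0.2, -1.2, 0.0]
gripper_width: 0.346
```

```bash
python3 - <<'E'
from h import *
go(624,-137,29.5)
p,d=camera('side'); cv2.imwrite('pics/s5.png',cv2.resize(p[200:320,360:500,::-1],None,fx=5,fy=5))
E
```

```text
t 7.45 pos [ 625.7 -137.2   32.1] jaw -0.03 tilt [-1.     0.002  0.001] d [ 0.032 -0.021 -0.002] j [-0.3   0.35  1.35  0.    1.44 -0.3 ] F [ 0.2 -1.2  0. ]
```

View pics/s5.png

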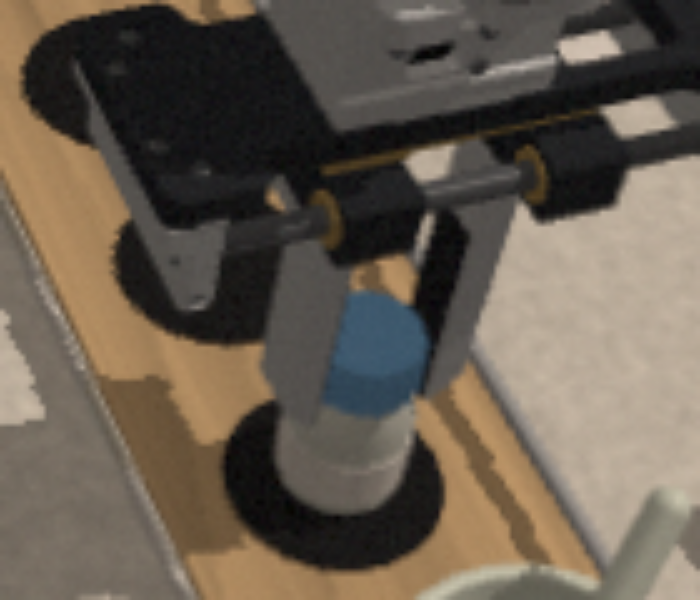

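apply_moves([
  [0.02,0,0,0],
  [0.03,0,0,0],
  [0.03,0,0,0],
])

```text
t: 7.8
eef_pos: [625.1, -137.1, 28.8]
tcp_rot: [1.367, 1.57, -0.204]
wrist_force: [0.1, -0.3, 1.4]
gripper_width: 0.345
```

apply_moves([
  [0,0,0,0],
  [0,0,0,0],
  [0,0,0,0],
  [0,0,0,0],
], gripper=0.4)

```text
t: 8.2
eef_pos: [624.8, -136.9, 28.2]
tcp_rot: [-2.116, 1.571, 2.595]
wrist_force: [0.2, 0.2, 0.9]
gripper_width: 0.597
```

```bash
python3 - <<'E'
from h import *
go(624,-137,29.5); print(state()['gripper_width'])
p,d=camera('side'); cv2.imwrite('pics/s6.png',cv2.resize(p[200:320,360:500,::-1],None,fx=5,fy=5))
E
```

```text
t 8.2 pos [ 624.8 -136.9   28.2] jaw -0.04 tilt [-1. -0. -0.] d [-0.016 -0.01   0.001] j [-0.3   0.35  1.35  0.    1.44 -0.3 ] F [0.2 0.2 0.9]
0.5968428934439999
```

View pics/s6.png

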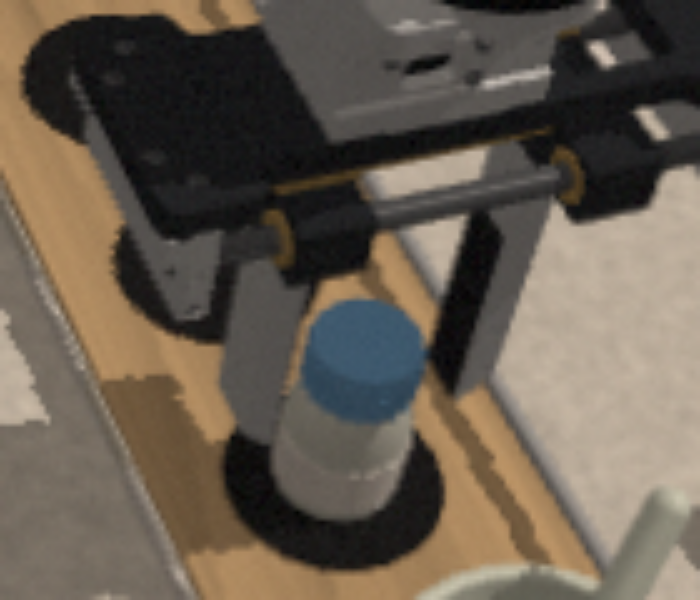

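apply_moves([
  [-0.2,0,0,0],
  [-0.5,0,0,0],
  [-1,0,0,0],
  [-1,0,0,0],
])

```text
t: 8.65
eef_pos: [629.1, -138.2, 117.3]
tcp_rot: [1.277, 1.556, -0.294]
wrist_force: [0.2, -1.1, 0.6]
gripper_width: 0.598
```

apply_moves([
  [-0.3,-0.4,0.2,0],
  [-0.4,-0.8,0.5,0],
  [-0.4,-1,0.6,0],
], gripper=0.3)

```text
t: 8.95
eef_pos: [544.1, -187.0, 143.3]
tcp_rot: [0.903, 1.566, -0.67]
wrist_force: [0.2, 0.2, 0.6]
gripper_width: 0.7
```

apply_moves([
  [0,-0.5,0.3,0],
  [0,-1,0.6,0],
  [0,-1,0.6,0],
])

```text
t: 9.25
eef_pos: [461.2, -235.2, 141.0]
tcp_rot: [-0.534, 1.569, -2.11]
wrist_force: [-0.3, -0.1, -0.1]
gripper_width: 0.7
```

apply_moves([
  [0,-0.5,0.3,0],
  [0,-0.6,0.45,0],
  [0,-0.6,0.45,0],
  [0,-0.6,0.45,0],
])

```text
t: 9.65
eef_pos: [417.8, -268.6, 140.6]
tcp_rot: [1.903, 1.569, 0.331]
wrist_force: [-0.7, 0.6, 0.5]
gripper_width: 0.701
```

```bash
python3 - <<'E'
from h import *
go(415.7,-270.6,95)
p,d=camera('top'); P=cloud('top',d)
cv2.imwrite('pics/t2.png',p[:,:,::-1])
E
```

```text
t 9.65 pos [ 417.8 -268.6  140.6] jaw -0.05 tilt [-1.     0.001 -0.   ] d [ 0.571 -0.027  0.026] j [-0.69 -0.02  1.55  0.    1.61 -0.69] F [-0.7  0.6  0.5]
```

View pics/t2.png

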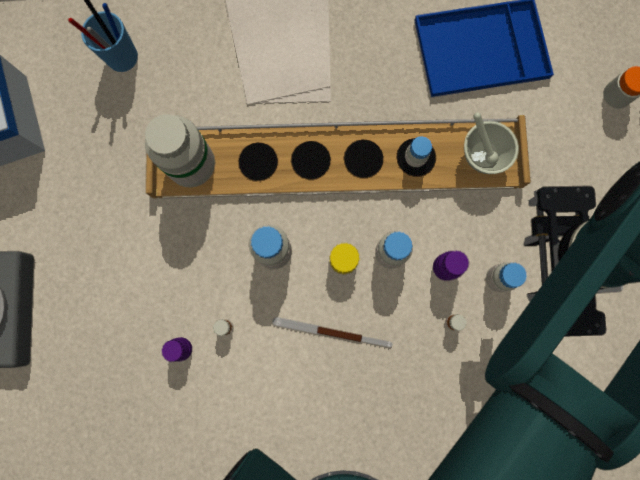

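apply_moves([
  [0.1,-0.025,0.025,0],
  [0.4,-0.025,0.025,0],
  [0.7,-0.025,0.025,0],
  [0.7,-0.025,0.025,0],
  [0.7,-0.025,0.025,0],
])

```text
t: 10.2
eef_pos: [414.9, -270.2, 83.8]
tcp_rot: [-2.399, 1.569, 2.314]
wrist_force: [-0.0, -0.2, 0.9]
gripper_width: 0.698
```

```bash
python3 - <<'E'
from h import *
go(415.7,-270.6,30)
P=cloud('top',np.load('pics/t1.npy'))
p,d=camera('top'); P=cloud('top',d)
w=P[130:170,400:440].reshape(-1,3); q=w[abs(w[:,2]-85)<2.5]; print('50 top',len(q),cv2.minEnclosingCircle(q[:,:2].astype(np.float32)))
p,d=camera('side'); P=cloud('side',d); cv2.imwrite('pics/s7.png',cv2.resize(p[220:480,200:500,::-1],None,fx=2.6,fy=2.3))
hsv=cv2.cvtColor(p,cv2.COLOR_RGB2HSV);m=cv2.inRange(hsv,(95,80,50),(112,255,255))>0
m[:, :400]=0; m[300:]=0; q=P[m]; q=q[abs(q[:,2]-85.5)<3]; q=q[(abs(q[:,0]-624)<40)&(abs(q[:,1]+137)<40)]; print('50 side',len(q),cv2.minEnclosingCircle(q[:,:2].astype(np.float32)) if len(q) else 0)
E
```

```text
t 10.2 pos [ 414.9 -270.2   83.8] jaw 0.02 tilt [-1.    -0.001 -0.001] d [0.673 0.011 0.006] j [-0.69  0.    1.64  0.    1.5  -0.69] F [-0.  -0.2  0.9]
50 top 249 ((624.1199340820312, -133.61236572265625), 16.831619262695312)
50 side 302 ((624.4363403320312, -136.2407989501953), 16.54389190673828)
```

View pics/s7.png

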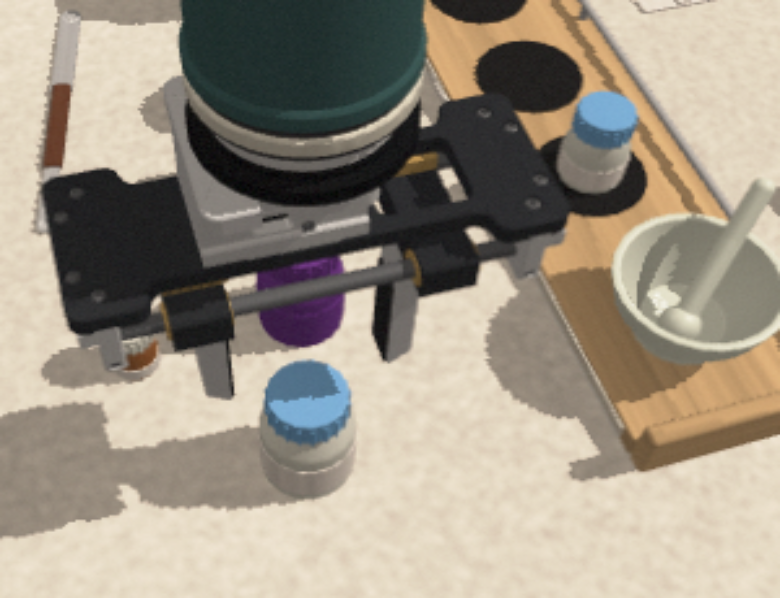

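apply_moves([
  [0.3,0.01,0.005,0],
  [0.5,0.01,0.005,0],
  [0.67,0.01,0.005,0],
  [0.67,0.01,0.005,0],
  [0.67,0.01,0.005,0],
])

```text
t: 10.8
eef_pos: [416.0, -271.6, 31.5]
tcp_rot: [0.987, 1.57, -0.585]
wrist_force: [0.3, -0.1, 0.8]
gripper_width: 0.704
```

apply_moves([
  [0,0,0,0],
  [0,0,0,0],
  [0,0,0,0],
  [0,0,0,0],
  [0,0,0,0],
  [0,0,0,0],
], gripper=1, grip_force=20)

```text
t: 11.4
eef_pos: [415.9, -271.4, 31.2]
tcp_rot: [1.025, 1.57, -0.547]
wrist_force: [0.3, 0.0, 1.1]
gripper_width: 0.397
```

```bash
python3 - <<'E'
from h import *
go(415.7,-270.6,30)
p,d=camera('side'); P=cloud('side',d); cv2.imwrite('pics/s8.png',cv2.resize(p[320:460,230:400,::-1],None,fx=4.6,fy=4.2))
E
```

```text
t 11.4 pos [ 415.9 -271.4   31.2] jaw -0.04 tilt [-1.     0.001  0.   ] d [ 0.015 -0.002 -0.011] j [-0.69  0.04  1.71  0.    1.39 -0.69] F [0.3 0.  1.1]
```

View pics/s8.png

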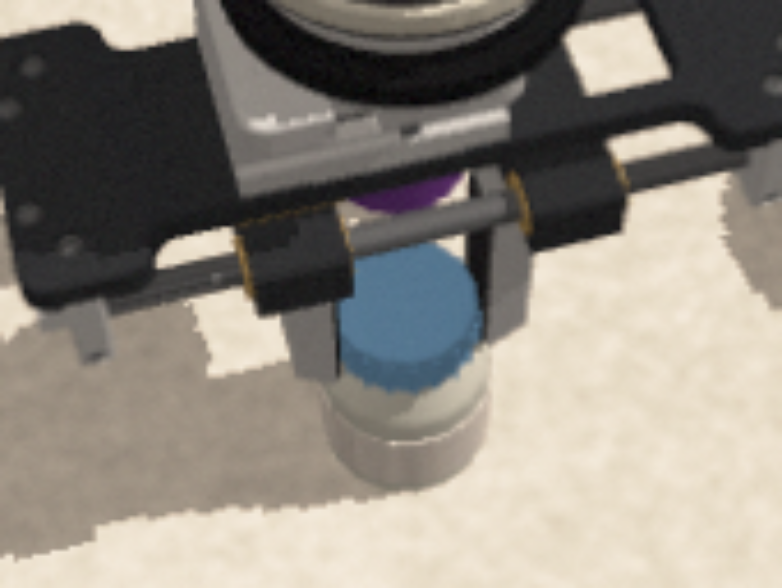

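apply_moves([
  [-0.2,0,0,0],
  [-0.5,0,0,0],
  [-0.8,0,0,0],
  [-1,0,0,0],
])

```text
t: 11.85
eef_pos: [415.7, -271.3, 111.9]
tcp_rot: [0.953, 1.57, -0.619]
wrist_force: [0.5, 0.0, -1.4]
gripper_width: 0.398
```

apply_moves([
  [-0.3,0.1,0,0],
  [-0.6,0.5,-0.2,0],
  [-0.7,0.8,-0.5,0],
  [-0.7,1,-0.7,0],
])

```text
t: 12.25
eef_pos: [497.5, -214.5, 168.3]
tcp_rot: [1.316, 1.568, -0.255]
wrist_force: [0.6, 0.5, -1.1]
gripper_width: 0.394
```

```bash
python3 - <<'E'
from h import *
go(623.2,-47.3,160)
p,d=camera('side'); P=cloud('side',d); cv2.imwrite('pics/s9.png',p[:,:,::-1])
E
```

```text
t 12.25 pos [ 497.5 -214.5  168.3] jaw -0.0 tilt [-1.     0.003  0.001] d [ 0.106  1.57  -2.09 ] j [-0.51  0.07  1.41  0.    1.66 -0.51] F [ 0.6  0.5 -1.1]
```

View pics/s9.png

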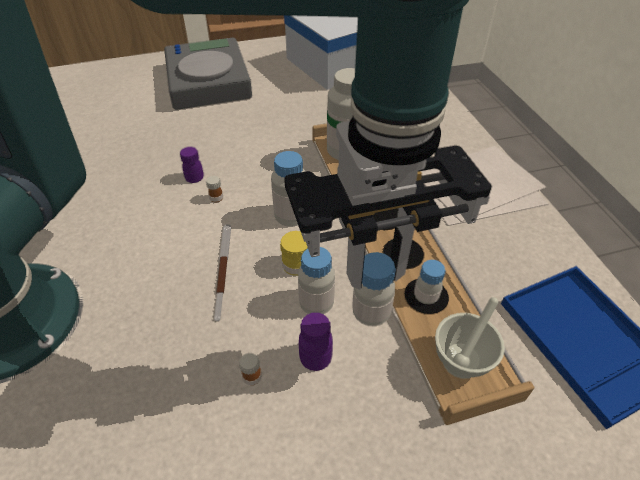

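apply_moves([
  [0,0.2,-0.4,0],
  [0,0.5,-0.7,0],
  [0,0.8,-1,0],
])

```text
t: 12.6
eef_pos: [559.6, -134.5, 165.9]
tcp_rot: [-1.759, 1.569, 2.952]
wrist_force: [0.2, -0.6, -1.5]
gripper_width: 0.396
```

apply_moves([
  [0,0.3,-0.4,0],
  [0,0.6,-0.8,0],
  [0,0.75,-1,0],
  [0,0.75,-1,0],
  [0,0.75,-1,0],
])

```text
t: 13.1
eef_pos: [619.0, -56.1, 166.0]
tcp_rot: [-1.177, 1.569, -2.749]
wrist_force: [-0.9, 0.3, -1.6]
gripper_width: 0.395
```

```bash
python3 - <<'E'
from h import *
go(623.2,-47.3,110)
E
```

```text
t 13.1 pos [619.  -56.1 166. ] jaw -0.04 tilt [-1.    -0.002  0.001] d [ 0.7    0.054 -0.111] j [-0.18  0.25  1.2  -0.    1.69 -0.18] F [-0.9  0.3 -1.6]
```

apply_moves([
  [0.1,0.05,-0.1,0],
  [0.4,0.05,-0.1,0],
  [0.7,0.05,-0.1,0],
  [1,0.05,-0.1,0],
  [1,0.05,-0.1,0],
  [1,0.05,-0.1,0],
  [1,0.05,-0.1,0],
])

```text
t: 13.8
eef_pos: [624.6, -48.0, 88.7]
tcp_rot: [1.432, 1.568, -0.14]
wrist_force: [-0.3, 0.8, -0.6]
gripper_width: 0.397
```

```bash
python3 - <<'E'
from h import *
go(623.2,-47.3,51.5)
E
```

```text
t 13.8 pos [624.6 -48.   88.7] jaw -0.08 tilt [-1.     0.003  0.   ] d [ 0.465 -0.019 -0.008] j [-0.17  0.28  1.32  0.    1.54 -0.17] F [-0.3  0.8 -0.6]
```

apply_moves([
  [0.2,-0.01,-0.01,0],
  [0.35,-0.01,-0.01,0],
  [0.42,-0.01,-0.01,0],
  [0.45,-0.01,-0.01,0],
  [0.46,-0.01,-0.01,0],
  [0.46,-0.01,-0.01,0],
  [0.46,-0.01,-0.01,0],
])

```text
t: 14.5
eef_pos: [623.1, -46.6, 51.2]
tcp_rot: [1.4, 1.57, -0.172]
wrist_force: [-2.4, -0.2, 4.7]
gripper_width: 0.4
```

```bash
python3 - <<'E'
from h import *
go(623.2,-47.3,51.5)
p,d=camera('side'); cv2.imwrite('pics/s10.png',cv2.resize(p[140:300,330:490,::-1],None,fx=4,fy=3.7))
E
```

```text
t 14.5 pos [623.1 -46.6  51.2] jaw -0.04 tilt [-1.     0.001  0.   ] d [-0.004  0.001  0.009] j [-0.17  0.3   1.37 -0.    1.47 -0.16] F [-2.4 -0.2  4.7]
```

View pics/s10.png

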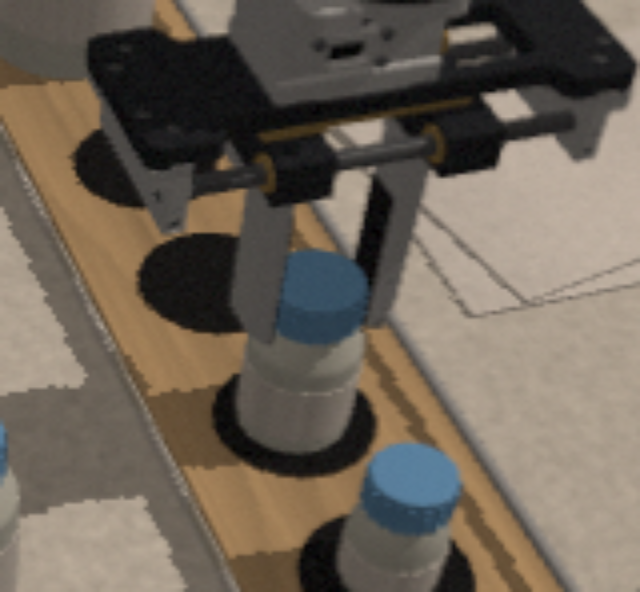

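apply_moves([
  [0,0,0,0],
  [0,0,0,0],
  [0,0,0,0],
  [0,0,0,0],
  [-0.3,0,0,0],
  [-0.6,0,0,0],
  [-1,0,0,0],
  [-1,0,0,0],
], gripper=0.4)

```text
t: 15.35
eef_pos: [626.2, -47.0, 135.8]
tcp_rot: [1.423, 1.56, -0.148]
wrist_force: [0.6, 0.7, 0.9]
gripper_width: 0.603
```

apply_moves([
  [-0.1,-0.4,0.1,0],
  [-0.1,-0.8,0.2,0],
  [-0.1,-1,0.27,0],
], gripper=0.15)

```text
t: 15.65
eef_pos: [540.9, -68.3, 137.1]
tcp_rot: [-1.666, 1.569, 3.045]
wrist_force: [0.8, 0.6, 0.0]
gripper_width: 0.824
```

apply_moves([
  [0,-0.4,0.1,0],
  [0,-0.8,0.2,0],
  [0,-1,0.26,0],
  [0,-1,0.26,0],
  [0,-1,0.26,0],
])

```text
t: 16.15
eef_pos: [463.1, -88.8, 137.5]
tcp_rot: [2.413, 1.57, 0.841]
wrist_force: [-0.1, -0.1, 0.3]
gripper_width: 0.851
```

```bash
python3 - <<'E'
from h import *
go(463.1,-89.2,110)
p,d=camera('top'); cv2.imwrite('pics/t3.png',p[:,:,::-1])
P=cloud('top',d)
w=P[130:180,340:395].reshape(-1,3); q=w[abs(w[:,2]-106)<2.5]; print('100 top',len(q),cv2.minEnclosingCircle(q[:,:2].astype(np.float32)))
E
```

```text
t 16.15 pos [463.1 -88.8 137.5] jaw -0.06 tilt [-1.  0. -0.] d [0.343 0.001 0.005] j [-0.31 -0.08  1.61  0.    1.61 -0.31] F [-0.1 -0.1  0.3]
100 top 336 ((621.6381225585938, -45.20719909667969), 19.016456604003906)
```

View pics/t3.png

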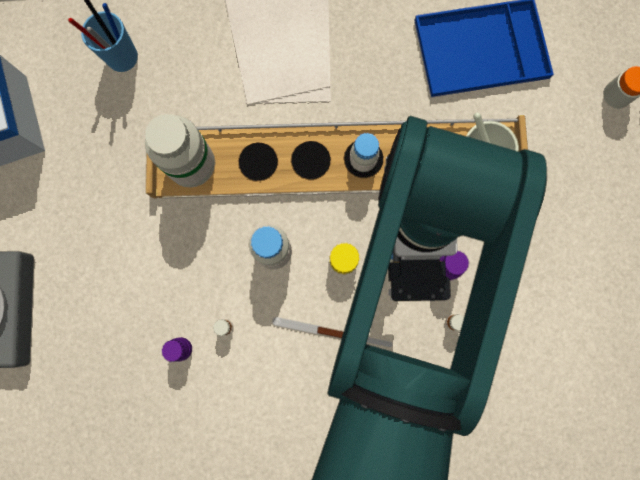

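apply_moves([
  [0.3,0,0.005,0],
  [0.6,0,0.005,0],
  [0.9,0,0.005,0],
  [1,0,0.005,0],
  [1,0,0.005,0],
])

```text
t: 16.7
eef_pos: [462.3, -88.7, 56.3]
tcp_rot: [-1.938, 1.567, 2.774]
wrist_force: [-0.1, 0.4, -0.4]
gripper_width: 0.852
```

```bash
python3 - <<'E'
from h import *
go(463.1,-89.2,10)
p,d=camera('side'); cv2.imwrite('pics/s11.png',cv2.resize(p[170:350,230:430,::-1],None,fx=4,fy=3.3))
E
```

```text
t 16.7 pos [462.3 -88.7  56.3] jaw -0.0 tilt [-1.    -0.003 -0.001] d [0.579 0.012 0.008] j [-0.31 -0.03  1.73  0.    1.44 -0.31] F [-0.1  0.4 -0.4]
```

View pics/s11.png

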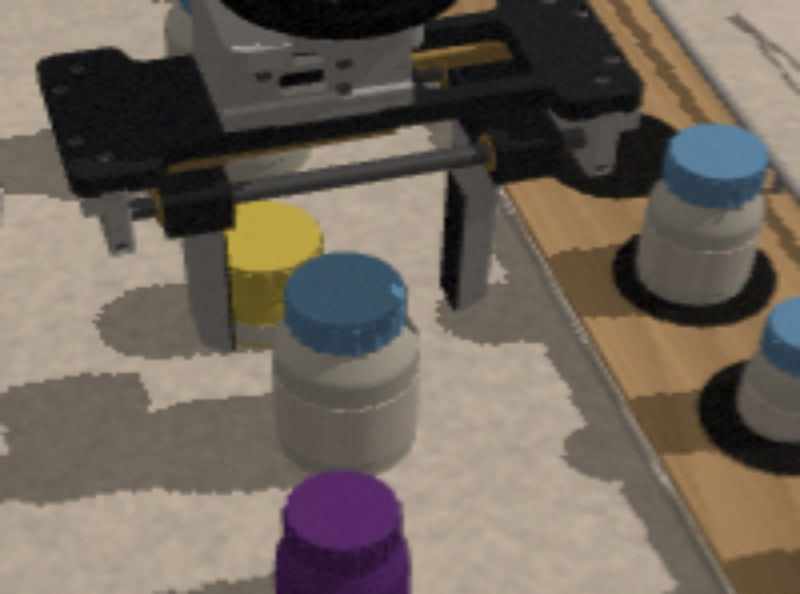

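apply_moves([
  [0.2,0.01,0,0],
  [0.35,0.01,0,0],
  [0.45,0.01,0,0],
  [0.45,0.01,0,0],
  [0.45,0.01,0,0],
])

```text
t: 17.25
eef_pos: [463.9, -89.3, 22.3]
tcp_rot: [1.578, 1.57, 0.007]
wrist_force: [0.4, 0.5, -0.2]
gripper_width: 0.845
```

apply_moves([
  [0,0,0,0],
  [0,0,0,0],
  [0,0,0,0],
  [0,0,0,0],
  [0,0,0,0],
  [0,0,0,0],
], gripper=1, grip_force=25)

```text
t: 17.85
eef_pos: [464.0, -89.3, 22.3]
tcp_rot: [1.379, 1.57, -0.192]
wrist_force: [0.1, 0.5, 0.8]
gripper_width: 0.572
```

```bash
python3 - <<'E'
from h import *
go(463.1,-89.2,20)
p,d=camera('side'); cv2.imwrite('pics/s12.png',cv2.resize(p[170:350,230:430,::-1],None,fx=4,fy=3.3))
E
```

```text
t 17.85 pos [464.  -89.3  22.3] jaw -0.04 tilt [-1.     0.001  0.   ] d [ 0.029 -0.011 -0.002] j [-0.31 -0.    1.77  0.    1.37 -0.31] F [0.1 0.5 0.8]
```

View pics/s12.png

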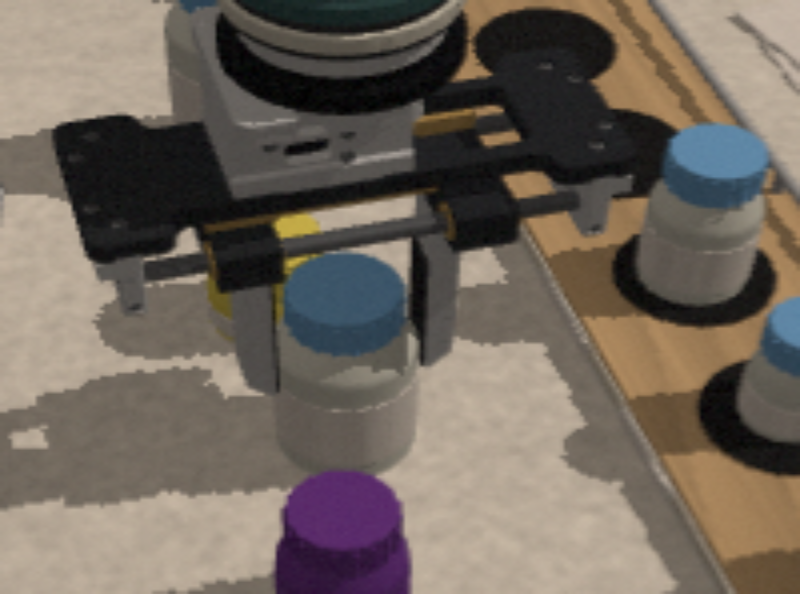

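apply_moves([
  [-0.2,0,0,0],
  [-0.4,0,0,0],
  [-0.7,0,0,0],
  [-1,0,0,0],
])

```text
t: 18.3
eef_pos: [462.6, -89.0, 101.6]
tcp_rot: [-1.898, 1.568, 2.813]
wrist_force: [1.3, 0.0, -2.0]
gripper_width: 0.57
```

apply_moves([
  [-0.3,0.1,-0.2,0],
  [-0.5,0.3,-0.4,0],
  [-0.5,0.6,-0.6,0],
  [-0.5,0.95,-0.8,0],
])

```text
t: 18.7
eef_pos: [540.2, -24.7, 142.5]
tcp_rot: [1.248, 1.57, -0.324]
wrist_force: [1.1, -0.0, -2.7]
gripper_width: 0.569
```

apply_moves([
  [0,0.3,-0.2,0],
  [0,0.6,-0.5,0],
  [0,0.9,-0.7,0],
  [0,0.95,-0.8,0],
  [0,0.95,-0.8,0],
  [0,0.95,-0.8,0],
])

```text
t: 19.3
eef_pos: [614.7, 38.1, 141.5]
tcp_rot: [-1.281, 1.569, -2.852]
wrist_force: [-0.5, -0.5, -2.4]
gripper_width: 0.569
```

```bash
python3 - <<'E'
from h import *
go(622.3,43.3,62)
p,d=camera('side'); cv2.imwrite('pics/s13.png',p[:,:,::-1])
E
```

```text
t 19.3 pos [614.7  38.1 141.5] jaw -0.04 tilt [-1.    -0.002  0.001] d [ 0.993  0.096 -0.065] j [-0.03  0.24  1.26 -0.    1.64 -0.03] F [-0.5 -0.5 -2.4]
```

View pics/s13.png

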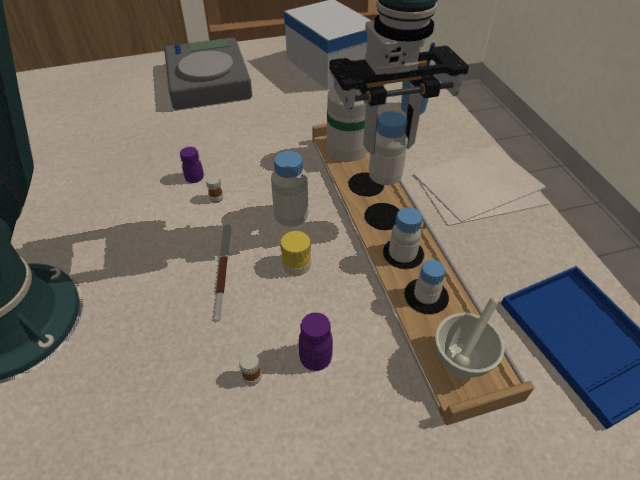

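apply_moves([
  [0.1,0.09,-0.06,0],
  [0.4,0.09,-0.06,0],
  [0.7,0.09,-0.06,0],
  [0.95,0.09,-0.06,0],
  [0.95,0.09,-0.06,0],
  [0.95,0.09,-0.06,0],
  [0.95,0.09,-0.06,0],
])

```text
t: 20.05
eef_pos: [624.1, 43.3, 67.8]
tcp_rot: [1.599, 1.568, 0.027]
wrist_force: [-0.5, 1.0, -1.5]
gripper_width: 0.571
```

```bash
python3 - <<'E'
from h import *
go(622.3,43.3,42.5)
E
```

```text
t 20.05 pos [624.1  43.3  67.8] jaw -0.06 tilt [-1.     0.003 -0.   ] d [ 0.316 -0.023 -0.   ] j [-0.02  0.29  1.35  0.    1.5  -0.02] F [-0.5  1.  -1.5]
```

apply_moves([
  [0.1,-0.015,0,0],
  [0.2,-0.015,0,0],
  [0.27,-0.015,0,0],
  [0.3,-0.015,0,0],
  [0.31,-0.015,0,0],
  [0.31,-0.015,0,0],
  [0.31,-0.015,0,0],
])

```text
t: 20.75
eef_pos: [621.5, 43.5, 42.1]
tcp_rot: [-1.974, 1.571, 2.737]
wrist_force: [-3.4, -0.5, 5.9]
gripper_width: 0.565
```

```bash
python3 - <<'E'
from h import *
go(622.3,43.3,42.5)
p,d=camera('side'); cv2.imwrite('pics/s14.png',cv2.resize(p[90:270,300:480,::-1],None,fx=4,fy=3.3))
E
```

```text
t 20.75 pos [621.5  43.5  42.1] jaw -0.03 tilt [-1. -0. -0.] d [-0.004  0.009  0.002] j [-0.02  0.31  1.38  0.    1.45 -0.02] F [-3.4 -0.5  5.9]
```

View pics/s14.png

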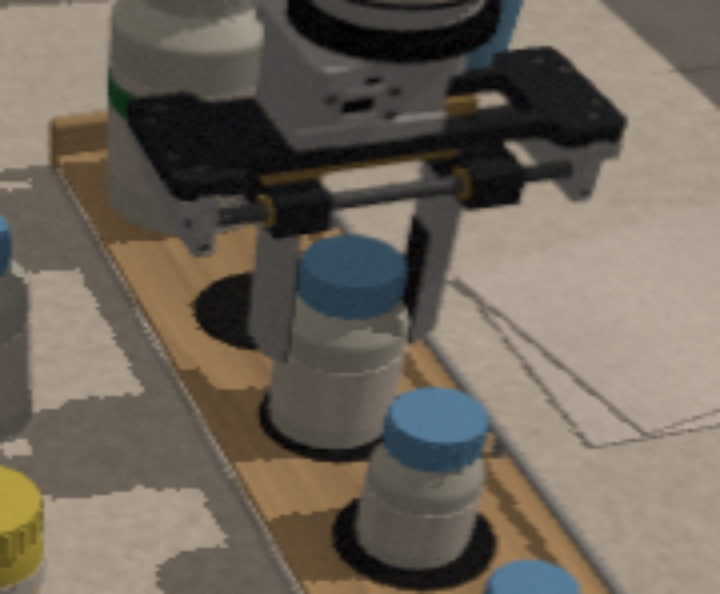

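apply_moves([
  [0,0,0,0],
  [0,0,0,0],
  [0,0,0,0],
  [0,0,0,0],
  [-0.3,0,0,0],
  [-0.6,0,0,0],
  [-1,0,0,0],
  [-1,0,0,0],
], gripper=0.25)

```text
t: 21.6
eef_pos: [625.1, 43.4, 127.0]
tcp_rot: [1.565, 1.56, -0.007]
wrist_force: [1.0, -0.2, 1.3]
gripper_width: 0.749
```

apply_moves([
  [-0.3,-0.2,0,0],
  [-0.4,-0.6,-0.2,0],
  [-0.4,-0.95,-0.4,0],
], gripper=0.05)

```text
t: 21.9
eef_pos: [545.7, 75.5, 153.8]
tcp_rot: [1.716, 1.569, 0.144]
wrist_force: [0.3, 0.8, 0.4]
gripper_width: 0.941
```

apply_moves([
  [0,-0.4,-0.1,0],
  [0,-0.8,-0.3,0],
  [0,-0.95,-0.42,0],
  [0,-0.95,-0.42,0],
  [0,-0.95,-0.42,0],
])

```text
t: 22.4
eef_pos: [470.6, 109.0, 152.9]
tcp_rot: [1.072, 1.57, -0.499]
wrist_force: [-0.0, -0.5, 0.4]
gripper_width: 0.949
```

```bash
python3 - <<'E'
from h import *
go(469.6,109.1,110)
p,d=camera('top'); cv2.imwrite('pics/t4.png',p[:,:,::-1])
P=cloud('top',d)
w=P[120:180,285:340].reshape(-1,3); q=w[abs(w[:,2]-127)<2.5]; print('150 top',len(q),cv2.minEnclosingCircle(q[:,:2].astype(np.float32)))
E
```

```text
t 22.4 pos [470.6 109.  152.9] jaw -0.02 tilt [-1.     0.001  0.   ] d [ 0.536 -0.013 -0.002] j [ 0.11 -0.06  1.56 -0.    1.63  0.11] F [-0.  -0.5  0.4]
150 top 475 ((619.0089721679688, 44.512264251708984), 21.287111282348633)
```

View pics/t4.png

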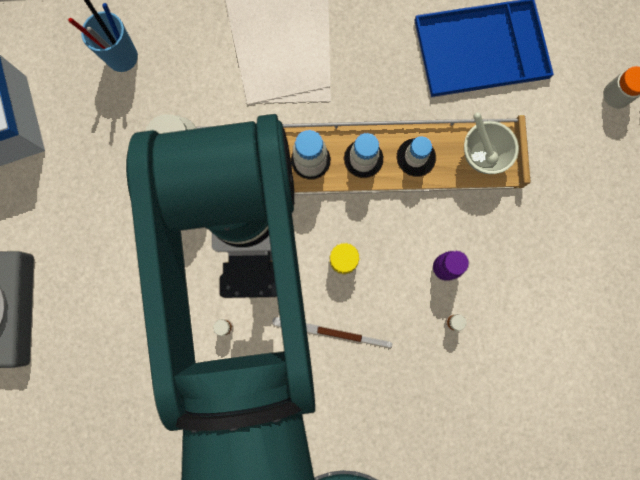

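apply_moves([
  [0.2,-0.01,0,0],
  [0.5,-0.01,0,0],
  [0.8,-0.01,0,0],
  [1,-0.01,0,0],
  [1,-0.01,0,0],
  [1,-0.01,0,0],
])

```text
t: 23.05
eef_pos: [469.8, 108.7, 73.1]
tcp_rot: [-1.27, 1.57, -2.842]
wrist_force: [0.3, 0.3, -0.3]
gripper_width: 0.95
```

apply_moves([
  [0.2,0,0,0],
  [0.35,0,0,0],
  [0.38,0,0,0],
  [0.38,0,0,0],
])

```text
t: 23.45
eef_pos: [469.0, 109.0, 42.7]
tcp_rot: [-1.561, 1.57, -3.132]
wrist_force: [0.1, 1.1, 0.5]
gripper_width: 0.95
```

apply_moves([
  [0,0,0,0],
  [0,0,0,0],
  [0,0,0,0],
  [0,0,0,0],
  [0,0,0,0],
  [0,0,0,0],
], gripper=1, grip_force=30)

```text
t: 24.05
eef_pos: [469.7, 109.2, 43.3]
tcp_rot: [1.715, 1.569, 0.143]
wrist_force: [1.0, 0.0, 1.1]
gripper_width: 0.652
```

```bash
python3 - <<'E'
from h import *
go(469.6,109.1,41)
p,d=camera('side'); cv2.imwrite('pics/s15.png',cv2.resize(p[70:270,200:400,::-1],None,fx=3.5,fy=3))
E
```

```text
t 24.05 pos [469.7 109.2  43.3] jaw -0.04 tilt [-1.     0.002 -0.   ] d [ 0.029 -0.001  0.001] j [0.11 0.   1.73 0.   1.41 0.11] F [1.  0.  1.1]
```

View pics/s15.png

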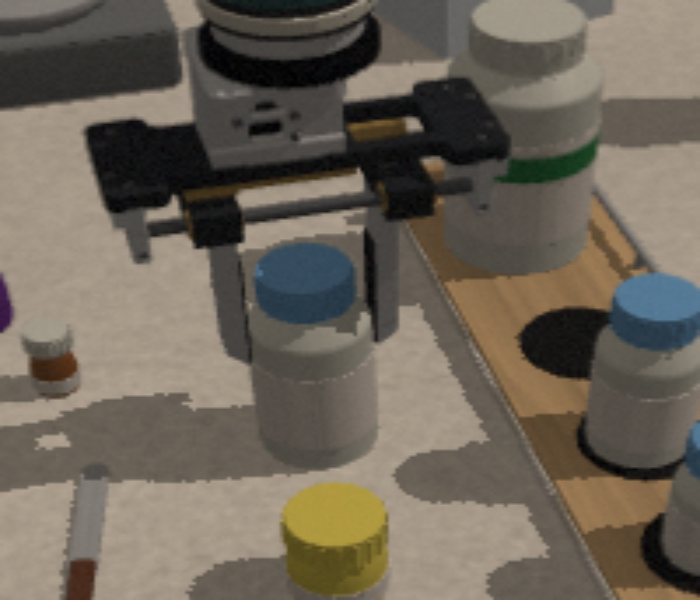

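apply_moves([
  [-0.2,0,0,0],
  [-0.4,0,0,0],
  [-0.7,0,0,0],
  [-1,0,0,0],
  [-1,0,0,0],
])

```text
t: 24.6
eef_pos: [470.9, 109.4, 125.8]
tcp_rot: [1.703, 1.565, 0.131]
wrist_force: [0.1, 0.6, -0.7]
gripper_width: 0.653
```

apply_moves([
  [-0.1,0.1,-0.15,0],
  [-0.1,0.4,-0.3,0],
  [-0.1,0.7,-0.3,0],
  [-0.1,0.95,-0.3,0],
])

```text
t: 25.0
eef_pos: [544.8, 133.3, 128.3]
tcp_rot: [-1.46, 1.567, -3.031]
wrist_force: [0.1, 0.5, -1.6]
gripper_width: 0.655
```

```bash
python3 - <<'E'
from h import *
go(621.7,133.2,83)
p,d=camera('side'); cv2.imwrite('pics/s16.png',p[:,:,::-1])
E
```

```text
t 25.0 pos [544.8 133.3 128.3] jaw 0.0 tilt [-1.    -0.003  0.   ] d [0.563 0.963 0.001] j [0.14 0.13 1.42 0.   1.6  0.14] F [ 0.1  0.5 -1.6]
```

View pics/s16.png

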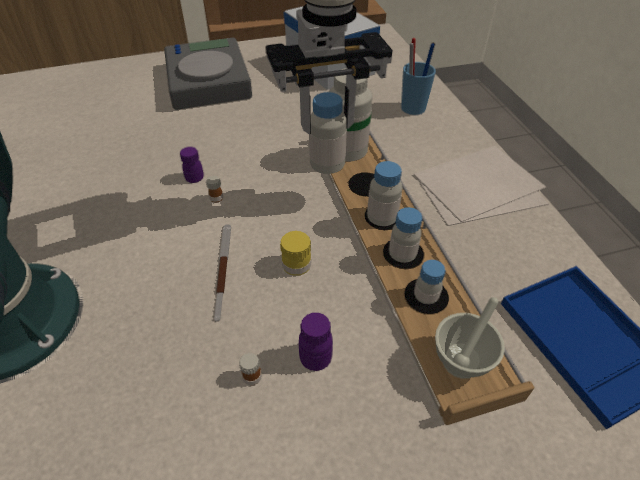

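apply_moves([
  [0,0.2,0,0],
  [0,0.5,0,0],
  [0,0.8,0,0],
  [0,0.94,0,0],
  [0,0.94,0,0],
  [0,0.94,0,0],
])

```text
t: 25.65
eef_pos: [618.9, 132.9, 128.9]
tcp_rot: [-1.501, 1.567, -3.073]
wrist_force: [-0.2, -0.7, -1.6]
gripper_width: 0.654
```

```bash
python3 - <<'E'
from h import *
go(621.7,133.2,83)
p,d=camera('side'); cv2.imwrite('pics/s17.png',cv2.resize(p[20:240,280:480,::-1],None,fx=3.5,fy=2.7))
E
```

```text
t 25.65 pos [618.9 132.9 128.9] jaw -0.04 tilt [-1.    -0.004  0.   ] d [ 0.574  0.037 -0.003] j [0.12 0.29 1.23 0.   1.63 0.12] F [-0.2 -0.7 -1.6]
```

View pics/s17.png

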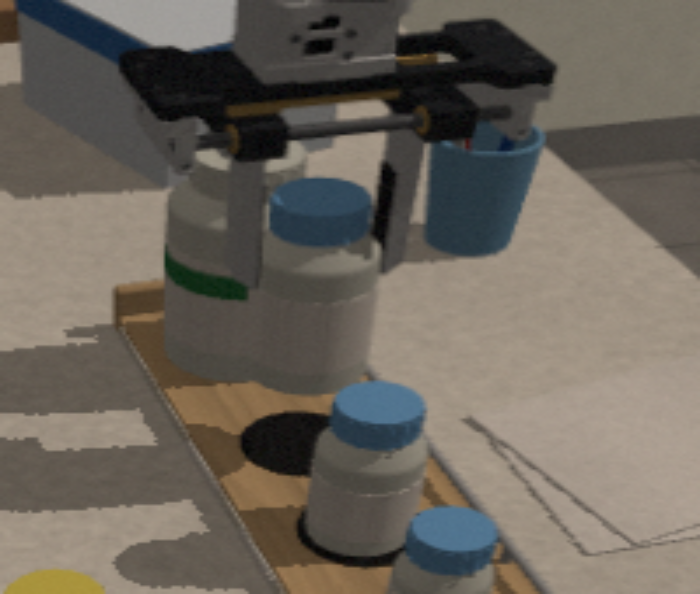

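apply_moves([
  [0.1,0.03,0,0],
  [0.3,0.03,0,0],
  [0.5,0.03,0,0],
  [0.6,0.03,0,0],
  [0.6,0.03,0,0],
  [0.6,0.03,0,0],
  [0.6,0.03,0,0],
])

```text
t: 26.4
eef_pos: [623.3, 133.2, 84.1]
tcp_rot: [1.736, 1.569, 0.165]
wrist_force: [-0.1, 0.5, -1.2]
gripper_width: 0.646
```

```bash
python3 - <<'E'
from h import *
go(621.7,133.2,63.5)
E
```

```text
t 26.4 pos [623.3 133.2  84.1] jaw -0.03 tilt [-1.     0.002 -0.   ] d [ 0.257 -0.021 -0.   ] j [0.12 0.31 1.29 0.   1.54 0.12] F [-0.1  0.5 -1.2]
```

apply_moves([
  [0.08,-0.01,0,0],
  [0.16,-0.01,0,0],
  [0.22,-0.01,0,0],
  [0.24,-0.01,0,0],
  [0.25,-0.01,0,0],
  [0.25,-0.01,0,0],
  [0.25,-0.01,0,0],
])

```text
t: 27.1
eef_pos: [621.6, 133.0, 63.3]
tcp_rot: [-1.751, 1.57, 2.961]
wrist_force: [-2.1, -0.1, 3.1]
gripper_width: 0.654
```

```bash
python3 - <<'E'
from h import *
go(621.7,133.2,63.5)
p,d=camera('side'); cv2.imwrite('pics/s18.png',cv2.resize(p[20:240,280:480,::-1],None,fx=3.5,fy=2.7))
E
```

```text
t 27.1 pos [621.6 133.   63.3] jaw -0.03 tilt [-1. -0. -0.] d [-0.003  0.002 -0.002] j [0.12 0.32 1.32 0.   1.5  0.12] F [-2.1 -0.1  3.1]
```

View pics/s18.png

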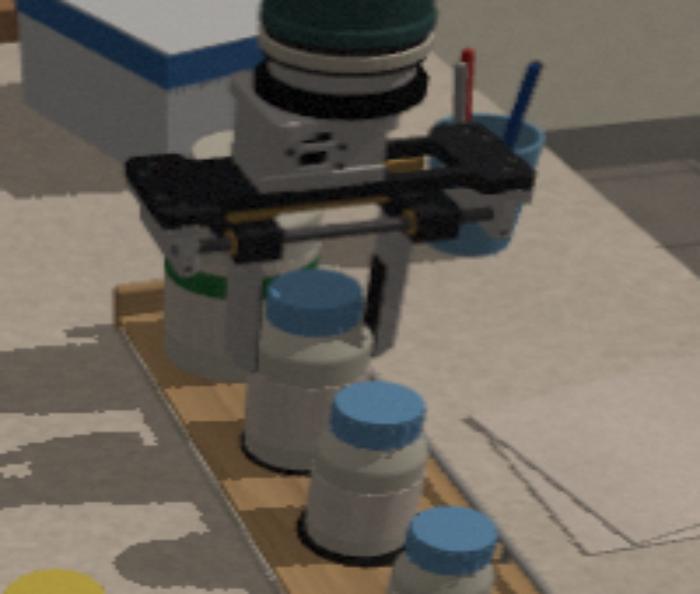

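apply_moves([
  [0,0,0,0],
  [0,0,0,0],
  [0,0,0,0],
  [0,0,0,0],
  [-0.3,0,0,0],
  [-0.6,0,0,0],
  [-1,0,0,0],
  [-1,0,0,0],
], gripper=0.1)

```text
t: 27.95
eef_pos: [625.0, 133.5, 148.9]
tcp_rot: [1.707, 1.56, 0.136]
wrist_force: [0.3, 0.0, 1.6]
gripper_width: 0.902
```

apply_moves([
  [-0.3,0,0,0],
  [-0.6,-0.3,0,0],
  [-0.8,-0.6,0,0],
  [-0.8,-1,0,0],
])

```text
t: 28.35
eef_pos: [542.8, 133.1, 208.5]
tcp_rot: [1.723, 1.566, 0.151]
wrist_force: [0.1, -0.7, 0.1]
gripper_width: 0.901
```

apply_moves([
  [0,-0.4,0,0],
  [0,-0.8,0,0],
  [0,-1,0,0],
  [0,-1,0,0],
])

```text
t: 28.75
eef_pos: [460.2, 133.3, 206.6]
tcp_rot: [2.286, 1.57, 0.716]
wrist_force: [-0.2, 0.4, -0.1]
gripper_width: 0.899
```

apply_moves([
  [0,-0.4,0,0],
  [0,-0.8,0,0],
  [0,-1,0,0],
  [0,-1,0,0],
])

```text
t: 29.15
eef_pos: [381.4, 133.3, 206.7]
tcp_rot: [1.836, 1.57, 0.265]
wrist_force: [-0.2, 0.9, 0.2]
gripper_width: 0.901
```

apply_moves([
  [0,-0.4,0,0],
  [0,-0.8,0,0],
  [0,-1,0,0],
  [0,-1,0,0],
  [0,-1,0,0],
  [0,-1,0,0],
])

```text
t: 29.75
eef_pos: [303.0, 133.2, 206.5]
tcp_rot: [-1.1, 1.57, -2.672]
wrist_force: [0.4, 0.4, -0.0]
gripper_width: 0.9
```

```bash
python3 - <<'E'
from h import *
s=state(); print(s['t'],s['eef_pos'],s['gripper_width'],s['wrist_force'])
T={'250':(621.7,133.2,148),'150':(622.3,43.4,126),'100':(623.2,-46.5,105),'50':(623.9,-136.4,84),'yellow':(450.8,-8,58),'stock':(621.5,247.4,183)}
for n in('top','side'):
    p,d=camera(n); P=cloud(n,d).reshape(-1,3); cv2.imwrite(f'pics/f_{n}.png',p[:,:,::-1])
    for k,(x,y,z) in T.items():
        q=P[(abs(P[:,2]-z-1)<3)&(np.hypot(P[:,0]-x,P[:,1]-y)<35)]
        c,r=cv2.minEnclosingCircle(q[:,:2].astype(np.float32)) if len(q) else ((0,0),0)
        print(n,k,len(q),np.round(c,1),round(r,1),'err',np.round([c[0]-x,c[1]-y],1))
E
```

```text
29.75 [303.03717666 133.21754002 206.51682309] 0.9001972045312762 [ 0.42420995  0.38127674 -0.04172847]
top 250 635 [620.8 133.8] 23.3 err [-0.9  0.6]
top 150 522 [619.4  44.9] 21.3 err [-2.9  1.5]
top 100 396 [621.8 -44.7] 19.0 err [-1.4  1.8]
top 50 269 [ 624.  -134.1] 17.0 err [0.1 2.3]
top yellow 574 [450.7  -7.5] 23.7 err [-0.1  0.5]
top stock 1205 [621.2 248.2] 30.3 err [-0.3  0.8]
side 250 350 [622.6 133.4] 24.3 err [0.9 0.2]
side 150 354 [619.7  43.3] 21.8 err [-2.6 -0.1]
side 100 357 [622.5 -45.8] 19.9 err [-0.7  0.7]
side 50 316 [ 624.3 -136.3] 17.6 err [0.4 0.1]
side yellow 531 [451.8  -8.9] 24.6 err [ 1.  -0.9]
side stock 461 [621.3 247.1] 31.1 err [-0.2 -0.3]
```

View pics/f_side.png

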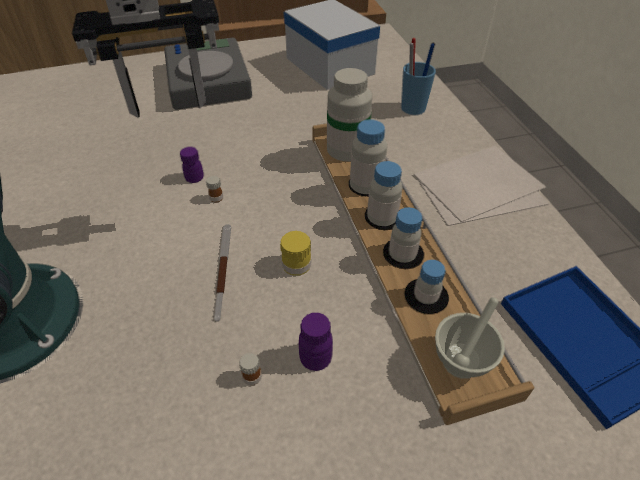

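View pics/f_top.png

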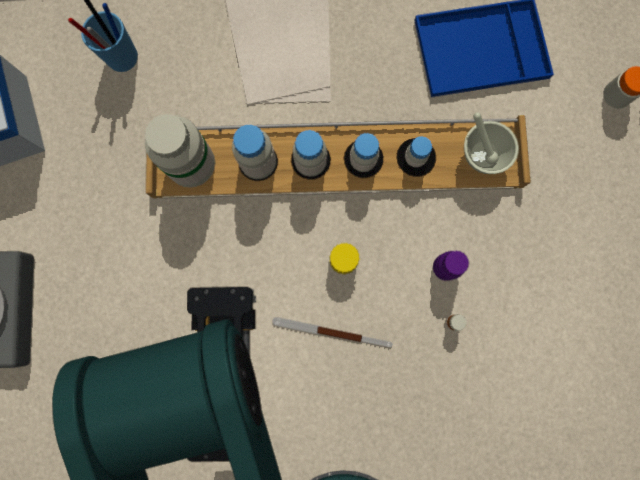

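Both views show the four bottles upright on their pads, stepping down from the stock bottle to the mortar, with every cap centre within about 3.5 mm of its pad centre. The stock bottle and yellow jar haven't moved and the arm is clear, so I'm handing in.

```bash
python3 -c "
from rig import *
print(close_job(), state()['t'])"
```

```text
the job is handed in; nothing more can be done
the job is handed in; nothing more can be done
```

All four blue-capped bottles are standing on their pads in height order, and I handed the job in at about 30 s. From the stock bottle to the mortar they are bottle_250 on pad_a, bottle_150 on pad_b, bottle_100 on pad_c and bottle_50 on pad_d. The hand-in reported no verdict.

- **Position:** the last pictures from both cameras put every cap within about 3.5 mm of its pad centre. bottle_150 is furthest off, about 3 mm toward the robot. The limit is 14 mm.
- **Upright and height:** the bottles look upright in both views. Their cap tops are at the height expected for standing on the pads, and all are released with the arm pulled well clear.
- **Left alone:** the stock bottle and yellow jar measure within about 1.5 mm of where they started, which is within the camera error. The purple look-alikes were not touched.

**Disagreements:**
- **Camera offset:** the two cameras differ by up to about 2 mm in y, which matches the stated calibration.
- **Fingertip height:** the real fingertips sat about 28 mm above the reported TCP. I found this when gripping the first bottle. So bottle_50 and bottle_100 were gripped by their caps and the two larger bottles by their bodies, and I set each bottle down using the TCP height recorded when it was picked up.

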